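# Load the slide-box carrier and hold it level

## Robot

A 6-joint arm with a two-finger parallel gripper is mounted at the origin on a cart in front of the work surface, level with it; the furniture and walls round the work are solid. World frame = base frame: x ahead of the robot, y to its left, z up, the work surface at z = 0. Lengths are in m, angles in rad, forces in N, time in s.
With the tool pointing down it reaches from about 0.425 to 0.925 m from the base axis. Payload 12.5 kg.
Tool frame: the origin (TCP) lies between the finger pads, 19 mm behind the fingertips; this is the grasp point; z points along the fingers, y is the line along which they close (so a half turn about z gives the same grasp; the last joint's range is limited). The gripper opens to 85 mm and grips with 20 to 120 N. Pads are 22 mm wide; open, the fingers measure 114 mm over their backs; the gripper's body (76 mm by 85 mm) begins 54 mm behind the grasp point. The pads swing forward as they close: fully open they stand 13 mm farther back than shut.
Start: joints at [1.196, 0.491, 1.559, -0, 1.092, -0.106], TCP at [0.166, 0.603, 0.25] pointing down, gripper open.
Joint ranges: [-3.1, 3.1], [-0.84, 2.19], [0.05, 2.79], [-1.13, 4.28], [0.06, 2.93], [-2.69, 2.69]. Speed limits (rad/s): [2.22, 2.22, 2.79, 3.14, 3.14, 3.14].

## Interface

Orientations are given as a unit quaternion [w, x, y, z].
In Python, from rig import bot gives the robot as it stands. The module is installed in compiled form; this text tells all that it offers.
- The arm moves only by the tool play_rows, never from a script. Its argument "commands" is one flat list of numbers, 6 for each row, row after row: the shift along the tool's x, y, z normalised to -1 to 1, where 1 is 0.03 m, then the turn, a rotation vector about the tool's x, y, z normalised to -1 to 1, where 1 is 0.1 rad. A call has 1 to 12 rows; each row shifts and turns the commanded pose from where the row before left it, along the tool's axes as they then stand; what a row does not reach is not made up. A row lasts 1/10 s, in which the tool goes at most 50 mm and 8.59 degrees, less where a joint would pass 70% of its speed; a pose out of reach is approached as far as the arm can. A call with a number of a shift or a turn outside -1 to 1 is refused whole. A call with a gripper value outside its range is refused whole. "claw" is the closure, from 0 (fully open) to 1 (shut), set as the call begins (left out, the last holds). The fingers move at their own pace and stop on an object; "grip_force" is the grip in N (left out, the last holds). Time passes only in rows, so rows that do not move let the fingers close. It gives the time, the measured TCP pose, the force, the opening and the grip force at its end, in the units of the state.
- bot.get_obs(): the state, without advancing time (a new reading comes with each control period).
- bot.snapshot(name): name is "scene" or "top"; returns the picture (480x640x3 uint8, blue, green, red); there is no depth.
- bot.calibration(name): a dict with "fov_y" (degrees; the focal length in pixels is half the picture's height over the tangent of half this angle, whatever the lens; pixels are square), "cx", "cy" (the principal point, pixels), "R" (3x3) and "t" (3): a world point X has camera coordinates R X + t. Camera axes: x right, y down, z forward; pixel columns grow to the right and rows downward; lengths in m; the calibration is good to about 2 mm. A picture is of the moment at which its call begins. calibration takes no time and is no camera call.
- bot.job_done(): hands the job in; it is judged then, once.
The state is a dict: "t": time; "joint_pos": joint angles; "dq": joint speeds; "tau": joint torques, N m; "eef_pos": TCP position; "orientation": TCP orientation; "wrist_force": force on the tool from outside, world axes, zero at the start; "ft_torque": the same for the moment, N m; "grip_width": finger opening in m; "gripper_force": force on a finger pad.
Only numpy, scipy, OpenCV 4.12 (cv2) and the standard library are available. Lean on these libraries where they do the work, as an engineer would, in place of code of your own. Each camera call takes 0.05 s, during which the arm holds its last target. There are 200 camera calls.

## Task

Finish loading the slide-box carrier: set the two slide boxes that stand on the worktop flat into its two empty bays, between the ribs, so that the four boxes form a pinwheel round the handle. Then take the carrier by its T-handle, lift it level until its underside is about 10 cm above the worktop, and finish while still holding it there, level and steady, with all four boxes in their bays. Do not tip the carrier, and leave the timer, the tape roll and the beaker alone.

Things in the scene. Friction and masses are not known exactly. Their poses are not given: they have to be found in the camera images.
- carrier: loose carrier, 0.3 kg empty: white square plate 214 x 214 x 6 mm with a T-handle standing at its centre and four bays round it, each turned a quarter from the next (pinwheel); origin at the centre of its underside, z up. It can stand at any yaw. From its origin the bay centres lie at (-30,-72), (72,-30), (30,72), (-72,30) mm for bays 1 to 4.
- grip (a point): centre of the carrier's black T-handle bar, 58 mm above the carrier's underside, axes as the carrier: bar 18 mm wide (x), 52 mm long (y), 24 mm high, top at 70 mm, on a 14 mm steel post. Grip it from above across x. Tops of seated boxes lie 32 mm above the underside: keep fingertips above that. Loaded about 0.66 kg, centre of mass close under the handle.
- bay_1 (a point): bay 1, empty at the start, of the carrier: centre of the bay's floor, 6 mm above the carrier's underside, y along the bay's length. Takes a slide box, either way round, with 3 mm play each side between grey ribs 5 mm high, 4 mm thick (one 24 mm long at each short side; two 16 mm long at each long side, its middle 42 mm open for fingers). Its length lies along the carrier's x.
- bay_2 (a point): bay 2, empty at the start, of the carrier: centre of the bay's floor, 6 mm above the carrier's underside, y along the bay's length. Takes a slide box, either way round, with 3 mm play each side between grey ribs 5 mm high, 4 mm thick (one 24 mm long at each short side; two 16 mm long at each long side, its middle 42 mm open for fingers). Its length lies along the carrier's y.
- bay_3 (a point): bay 3, filled from the start, of the carrier: centre of the bay's floor, 6 mm above the carrier's underside, y along the bay's length. Takes a slide box, either way round, with 3 mm play each side between grey ribs 5 mm high, 4 mm thick (one 24 mm long at each short side; two 16 mm long at each long side, its middle 42 mm open for fingers). Its length lies along the carrier's x.
- bay_4 (a point): bay 4, filled from the start, of the carrier: centre of the bay's floor, 6 mm above the carrier's underside, y along the bay's length. Takes a slide box, either way round, with 3 mm play each side between grey ribs 5 mm high, 4 mm thick (one 24 mm long at each short side; two 16 mm long at each long side, its middle 42 mm open for fingers). Its length lies along the carrier's y.
- box_left: identical slide box, plain rectangular carton 52 (x) x 78 (y) x 26 mm high, white and blue, about 0.09 kg; origin at the centre of its underside, y along its length. Stands on the worktop left of the carrier; may go into either empty bay.
- box_right: identical slide box, plain rectangular carton 52 (x) x 78 (y) x 26 mm high, white and blue, about 0.09 kg; origin at the centre of its underside, y along its length. Stands on the worktop right of the carrier; may go into either empty bay.
- box_in_3: identical slide box, plain rectangular carton 52 (x) x 78 (y) x 26 mm high, white and blue, about 0.09 kg; origin at the centre of its underside, y along its length. Already lies in bay 3 of the carrier.
- box_in_4: identical slide box, plain rectangular carton 52 (x) x 78 (y) x 26 mm high, white and blue, about 0.09 kg; origin at the centre of its underside, y along its length. Already lies in bay 4 of the carrier.
- timer: bystander: white bench timer, 34 x 68 x 62 mm, left behind the carrier; origin at the centre of its underside.
- tape: bystander: roll of tan label tape lying flat, 94 mm across, 25 mm high, right behind the carrier; origin at the centre of its underside.
- beaker: bystander: clear beaker, 57 mm wide, 67 mm high, behind the carrier; origin at the centre of its underside.
Mind the look-alikes: they are no part of the job. Leave any red look-alike of the box_left alone. Leave any orange look-alike of the box_in_4 alone.

How it is judged:
By the outcome, as a careful person would: the job done as asked, in the order asked, and still so for the second after the job is handed in, while the arm keeps its last pose, push and grip.
It also fails if it takes over 67 s, if anything falls off the work surface, if the arm or the gripper's body presses on something with over 40 N, if the wrist force passes 120 N, or if a joint passes its speed limit or range.

## Working session

There is one attempt and no reset: what is moved stays moved. The work goes in short steps, Python scripts to look and compute and a tool call to move; the robot and the scene stay as the last step left them, time stands still between calls to the robot, and variables do not carry over. Pictures are saved under pics/ and viewed, at most 10 in all, crops included, and the job is handed in when it is done.

Besides the shell and the picture viewer there is one more tool, called after "Call:" as name(argument=value, ...) on one line, values as JSON. play_rows: Moves the arm, as the interface text tells. Scaled input: -1 to 1 covers 0.03 m each way for a shift and 0.1 rad each way for a turn. Its arguments: {"type":"object","properties":{"commands":{"type":"array","items":{"type":"number","minimum":-1,"maximum":1}},"claw":{"type":"number"},"grip_force":{"type":"number"}},"required":["commands"]}

```bash
mkdir -p pics; python3 - <<'E'
from rig import bot
import cv2,numpy as np
np.set_printoptions(precision=4,suppress=True)
for n in("scene","top"):
    im=bot.snapshot(n); cv2.imwrite(f"pics/{n}0.png",im); c=bot.calibration(n)
    print(n,c["fov_y"],c["cx"],c["cy"]);print(c["R"],c["t"])
print(bot.get_obs())
E
```

```text
scene 55.31884350289126 321.17026358938034 229.7543163435523
[[ 0.6057 -0.7954  0.0217]
 [-0.4819 -0.3884 -0.7854]
 [ 0.6332  0.4653 -0.6186]] [-0.3653  0.3341  0.974 ]
top 45.50348928233461 319.60185571561163 228.84296130278696
[[ 0.0129 -0.9999 -0.0002]
 [-0.9758 -0.0126 -0.2182]
 [ 0.2182  0.003  -0.9759]] [-0.0132  0.5889  1.3734]
{'t': 0.1, 'joint_pos': array([ 1.1964,  0.4915,  1.5594,  0.    ,  1.0917, -0.1056]), 'dq': array([ 0.0025, -0.0022, -0.0035, -0.0006,  0.0013, -0.0003]), 'tau': array([  0.003 , -61.944 , -26.2027,  -0.0001,   0.0029,  -0.0001]), 'eef_pos': array([0.1659, 0.6024, 0.2495]), 'orientation': array([-0.0001,  0.134 ,  0.991 , -0.0005]), 'wrist_force': array([ 0.8869,  0.4799, -0.1038]), 'ft_torque': array([-0.0087, -0.045 , -0.0113]), 'gripper_force': 0.0, 'grip_width': 0.0852205451858588}
```

View pics/scene0.png

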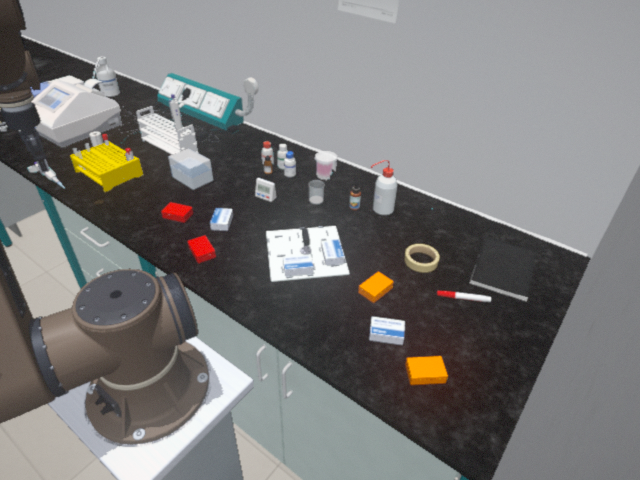

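View pics/top0.png

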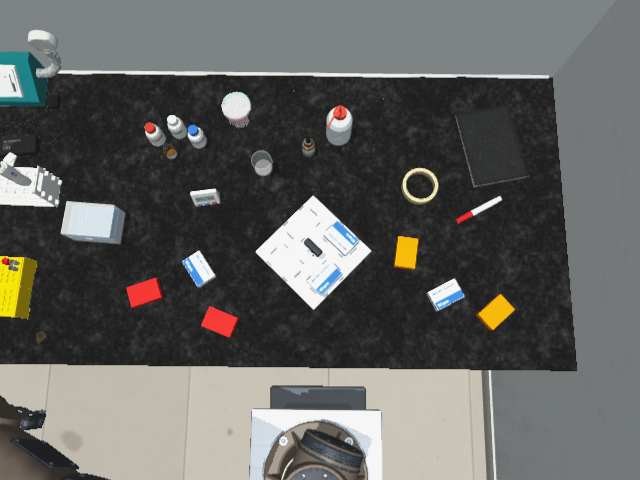

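The scene view shows the carrier at about (306,252), with the left box at (221,219) and the right box at (387,331). In the top view they are at (313,252), (199,268) and (446,295). The empty bays are on the far-left and near-left sides. Next I'll enlarge the details.

```bash
python3 - <<'E'
import cv2,numpy as np
t=cv2.imread("pics/top0.png");s=cv2.imread("pics/scene0.png")
def crop(im,x,y,w,h,k): return cv2.resize(im[y:y+h,x:x+w],None,fx=k,fy=k,interpolation=cv2.INTER_CUBIC)
out=np.zeros((600,800,3),np.uint8)
a=crop(t,253,192,120,120,4);out[:480,:480]=a
out[:300,480:800]=crop(s,260,222,94,60,3.4)[:300,:320] if 0 else cv2.copyMakeBorder(crop(s,260,220,94,62,3.4),0,90,0,1,0)[:300,:320]
out[300:450,480:640]=crop(t,180,250,40,40,4)[:150,:160]
out[300:450,640:800]=crop(t,426,275,40,40,4)[:150,:160]
out[450:600,480:640]=crop(s,202,200,40,40,4)[:150,:160]
out[450:600,640:800]=crop(s,367,311,40,40,4)[:150,:160]
cv2.imwrite("pics/crop0.png",out)
E
```

```text
(no output)
```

View pics/crop0.png

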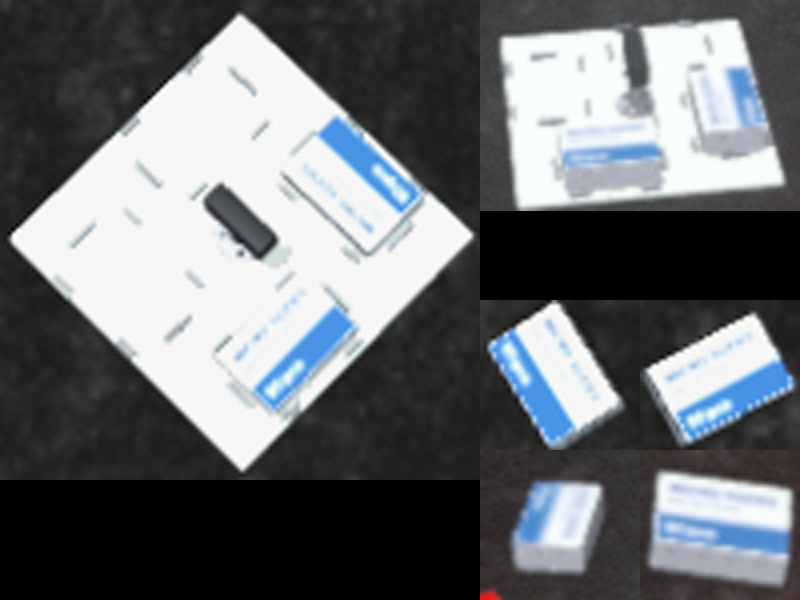

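```bash
cat > h.py <<'E'
import cv2,numpy as np
from rig import bot
np.set_printoptions(precision=4,suppress=True)
C={n:bot.calibration(n) for n in("scene","top")}
def K(n):
    c=C[n];f=240/np.tan(np.radians(c["fov_y"]/2));return np.array([[f,0,c["cx"]],[0,f,c["cy"]],[0,0,1]])
def P(n): return K(n)@np.c_[C[n]["R"],C[n]["t"]]
def plane(n,uv,z):
    R,t=np.array(C[n]["R"]),np.array(C[n]["t"]);o=-R.T@t
    d=(np.linalg.inv(K(n))@np.c_[uv,np.ones(len(uv))].T).T@R
    return o+d*((z-o[2])/d[:,2])[:,None]
def proj(n,X):
    p=P(n)@np.r_[X,1];return p[:2]/p[2]
def quad(im,x,y,w,h,thr,k=6,sel=None):
    a=cv2.resize(im[y:y+h,x:x+w],None,fx=k,fy=k,interpolation=cv2.INTER_CUBIC)
    m=(a.max(2)>thr).astype(np.uint8)
    m=cv2.morphologyEx(m,cv2.MORPH_OPEN,np.ones((5,5)))
    cs=cv2.findContours(m,0,cv2.CHAIN_APPROX_NONE)[0]
    c=max(cs,key=cv2.contourArea)
    q=cv2.approxPolyN(c,4,ensure_convex=True).reshape(-1,2).astype(float)
    return (q+.5)/k-.5+[x,y]
def tri(ut,us):
    X=cv2.triangulatePoints(P("top"),P("scene"),np.array(ut,float).T,np.array(us,float).T);return (X[:3]/X[3]).T
def desc(X):
    c=X.mean(0);e=np.roll(X,-1,0)-X;L=np.linalg.norm(e[:,:2],axis=1)
    return c,L*1000,np.degrees(np.arctan2(e[:,1],e[:,0]))
E
python3 - <<'E'
from h import *
t=cv2.imread("pics/top0.png");s=cv2.imread("pics/scene0.png")
for nm,rt,rs,z in(("carrier",(245,185,135,135),(255,215,105,75),.006),("left",(175,243,48,52),(203,200,38,38),.026),("right",(418,270,55,48),(360,308,55,44),.026)):
    for thr in (110,150,185,205):
        q=quad(t,*rt,thr);q2=quad(s,*rs,thr)
        print(nm,thr,*desc(plane("top",q,z)));print("   scene",*desc(plane("scene",q2,z)))
        if thr==205:
            print(q,q2);X=plane("top",q,z)
            # match scene corners by nearest to projection
            pr=np.array([proj("scene",x) for x in X]);j=[np.argmin(np.linalg.norm(q2-p,axis=1)) for p in pr]
            print(j,tri(q,q2[j]))
# profile of a box in scene for thresholds
print(s[215:235,222].max(1), s[318:346,387].max(1), t[255:290,200].max(1))
E
```

```text
carrier 110 [0.5435 0.0112 0.006 ] [215.4015 216.7793 216.7537 215.8001] [ 136.3412   46.3249  -43.9189 -134.0336]
   scene [0.5457 0.0145 0.006 ] [219.1801 224.8124 220.8296 231.865 ] [ 135.774    46.315   -42.3934 -134.0812]
carrier 150 [0.5435 0.0111 0.006 ] [214.4998 215.5714 215.4932 214.8439] [ 136.2663   46.3231  -43.9274 -133.9413]
   scene [0.5453 0.0142 0.006 ] [216.3251 221.2759 217.5842 225.629 ] [ 135.8903   46.327   -42.9617 -133.9901]
carrier 185 [0.5436 0.0112 0.006 ] [213.2948 214.6791 213.6169 213.8953] [ 136.2737   46.2395  -43.9367 -133.8465]
   scene [0.5449 0.0137 0.006 ] [215.2914 219.1304 215.6993 218.5631] [ 136.1156   46.2167  -44.0351 -133.8897]
carrier 205 [0.5436 0.0112 0.006 ] [212.6922 214.075  212.9868 213.2637] [ 136.2774   46.2384  -43.941  -133.8405]
   scene [0.545  0.0136 0.006 ] [214.1252 216.1686 214.6442 216.3215] [ 136.1712   46.1175  -43.7883 -134.0199]
[[370.9167 250.4167]
 [313.4167 309.25  ]
 [254.75   251.0833]
 [312.5833 194.9167]] [[349.0833 273.4167]
 [270.5833 280.75  ]
 [265.75   230.9167]
 [335.25   225.4167]]
[np.int64(0), np.int64
[... 2196 characters left out ...]
7.9832   29.0216  -61.8057]
[[464.4167 295.9167]
 [437.5833 310.25  ]
 [426.9167 291.9167]
 [453.9167 277.75  ]] [[404.5833 320.75  ]
 [402.75   338.25  ]
 [370.0833 333.5833]
 [371.4167 316.25  ]]
[np.int64(1), np.int64(2), np.int64(3), np.int64(0)] [[ 0.4285 -0.3708  0.0278]
 [ 0.3924 -0.3031  0.0271]
 [ 0.4379 -0.2776  0.0283]
 [ 0.4749 -0.3472  0.0283]]
[250 249 251 251 251 249 248 250 241 209 182 182 184 185 177 123  63  52
  56  57] [152 233 249 248 248 250 251 248 249 250 241 219 208 210 208 207 211 225
 204 189 184 183 181 179 148  91  59  68] [246 246 246 246 245 239 233 244 246 246 246 246 246 244 245 246 246 246
 246 246 245 243 234 230 231 231 231 231 231 212 176 142  85  42  41]
```

Both views agree with the stated heights to within about 2 mm. Averaging the two views:
- **Carrier:** (0.544, 0.012), yaw 136.2°.
- **Left box:** (0.492, 0.304), long axis at 34.5°.
- **Right box:** (0.434, -0.3245), long axis at 118.3°.

The left box goes to bay 2 and the right box to bay 1. First I turn -0.871 rad about tool z, then move over the left box.

```bash
cat > go.py <<'E'
import sys
from h import *
from scipy.spatial.transform import Rotation as R
def go(x,y,z,a):
    o=bot.get_obs();q=o["orientation"];Rc=R.from_quat(np.r_[q[1:],q[0]]);a=np.radians(a)
    Y=np.array([np.cos(a),np.sin(a),0]);Z=np.array([0,0,-1.]);T=np.c_[np.cross(Y,Z),Y,Z]
    print("turn units",(Rc.inv()*R.from_matrix(T)).as_rotvec()/.1,"shift units after",T.T@(np.array([x,y,z])-o["eef_pos"])/.03)
    print("t",o["t"],"pos",o["eef_pos"],"grip",o["grip_width"],o["gripper_force"],"F",o["wrist_force"],"j",o["joint_pos"])
go(*map(float,sys.argv[1:5]))
E
python3 go.py .492 .304 .1 124.5
```

```text
turn units [-0.0083 -0.005  -8.7095] shift units after [ -3.3242 -14.3542   4.9833]
t 0.1 pos [0.1659 0.6024 0.2495] grip 0.0852205451858588 0.0 F [ 0.8869  0.4799 -0.1038] j [ 1.1964  0.4915  1.5594  0.      1.0917 -0.1056]
```

Call:
play_rows(commands=[0,0,0,0,0,-0.97,0,0,0,0,0,-0.97,0,0,0,0,0,-0.97,0,0,0,0,0,-0.97,0,0,0,0,0,-0.97,0,0,0,0,0,-0.97,0,0,0,0,0,-0.97,0,0,0,0,0,-0.97,0,0,0,0,0,-0.95,-0.22,-0.96,0.33,0,0,0,-0.22,-0.96,0.33,0,0,0,-0.22,-0.96,0.33,0,0,0], claw=0, grip_force=40)

```text
t: 1.3
eef_pos: [0.2316, 0.5418, 0.2197]
orientation: [-0.0, -0.297, 0.955, -0.0]
wrist_force: [-0.2, 0.5, -0.0]
grip_width: 0.085
gripper_force: 0.0
```

```bash
python3 go.py .492 .304 .1 124.5
```

```text
turn units [-0.0021 -0.0043  0.0071] shift units after [ -2.6637 -11.4475   3.9888]
t 1.3 pos [0.2316 0.5418 0.2197] grip 0.08499944251486406 0.0 F [-0.236   0.4614 -0.0278] j [ 1.0547  0.4723  1.6842 -0.      0.9856 -1.1189]
```

Call:
play_rows(commands=[-0.222,-0.954,0.332,0,0,0,-0.222,-0.954,0.332,0,0,0,-0.222,-0.954,0.332,0,0,0,-0.222,-0.954,0.332,0,0,0,-0.222,-0.954,0.332,0,0,0,-0.222,-0.954,0.332,0,0,0,-0.222,-0.954,0.332,0,0,0,-0.222,-0.954,0.332,0,0,0,-0.222,-0.954,0.332,0,0,0,-0.222,-0.954,0.332,0,0,0,-0.222,-0.954,0.332,0,0,0,-0.222,-0.954,0.332,0,0,0])

```text
t: 2.5
eef_pos: [0.4924, 0.3039, 0.1001]
orientation: [-0.0, -0.297, 0.955, -0.0]
wrist_force: [0.5, -0.1, 0.3]
grip_width: 0.0851
gripper_force: 0.0
```

```bash
python3 go.py .492 .304 .022 124.5; python3 - <<'E'
from h import *
t=bot.snapshot("top");s=bot.snapshot("scene")
f=lambda im,x,y,w,h,k:cv2.resize(im[y:y+h,x:x+w],(w*k,h*k),interpolation=cv2.INTER_CUBIC)
cv2.imwrite("pics/hov1.png",np.hstack([f(t,150,220,100,100,4),f(s,170,170,100,100,4)]))
E
```

```text
turn units [ 0.0011 -0.0038  0.0006] shift units after [0.0074 0.01   2.6045]
t 2.5 pos [0.4924 0.3039 0.1001] grip 0.08513792865297215 0.0 F [ 0.478  -0.0724  0.3018] j [ 0.4388  0.6155  1.8135  0.0001  0.713  -1.7342]
```

View pics/hov1.png

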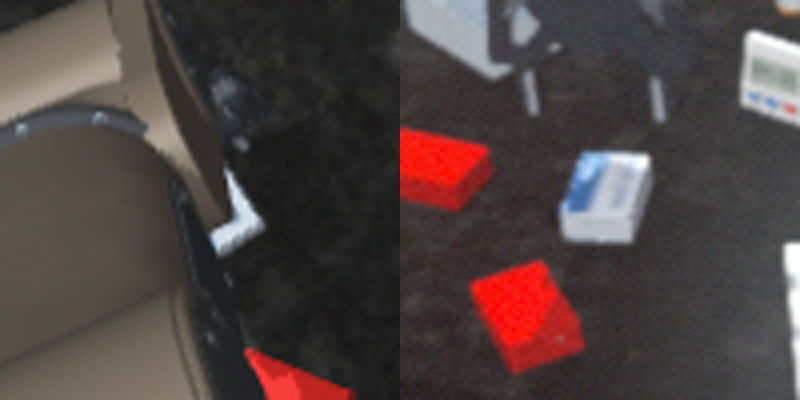

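The fingers straddle the left box: the tips are at crop pixels (533,112) and (658,118), with the box between and below them. I'll descend and grip.

Call:
play_rows(commands=[0,0,0.6,0,0,0,0,0,0.6,0,0,0,0,0,0.6,0,0,0,0,0,0.45,0,0,0,0,0,0.3,0,0,0,0,0,0,0,0,0])

```text
t: 3.2
eef_pos: [0.4911, 0.3049, 0.0234]
orientation: [-0.001, -0.297, 0.955, -0.0]
wrist_force: [0.0, 0.3, -0.1]
grip_width: 0.0855
gripper_force: 0.0
```

Call:
play_rows(commands=[0,0,0,0,0,0,0,0,0,0,0,0,0,0,0,0,0,0,0,0,0,0,0,0,0,0,0,0,0,0,0,0,0,0,0,0,0,0,0,0,0,0,0,0,0,0,0,0], claw=1, grip_force=30)

```text
t: 4.0
eef_pos: [0.4919, 0.305, 0.0251]
orientation: [0.001, -0.297, 0.955, 0.0]
wrist_force: [-0.8, -0.6, 6.2]
grip_width: 0.0514
gripper_force: 32.0
```

```bash
python3 go.py .5128 .0835 .1 136.2
```

```text
turn units [-0.0026  0.0136 -2.0414] shift units after [ 4.8486 -5.6129 -2.4955]
t 4.0 pos [0.4919 0.305  0.0251] grip 0.051412514334718155 31.963859796524048 F [-0.8042 -0.6235  6.1723] j [ 0.4409  0.7333  1.8478  0.0002  0.5591 -1.7323]
```

Call:
play_rows(commands=[0,0,-0.3,0,0,0,0,0,-0.6,0,0,0,0,0,-0.8,0,0,0,0,0,-0.8,0,0,0,0,0,0,0,0,-0.68,0,0,0,0,0,-0.68,0,0,0,0,0,-0.68])

```text
t: 4.7
eef_pos: [0.4916, 0.3048, 0.1002]
orientation: [0.0, -0.394, 0.919, 0.0]
wrist_force: [0.7, -0.1, -0.5]
grip_width: 0.0517
gripper_force: 31.7
```

Call:
play_rows(commands=[0.3,-0.35,0,0,0,0,0.6,-0.7,0,0,0,0,0.6,-0.7,0,0,0,0,0.6,-0.7,0,0,0,0,0.6,-0.7,0,0,0,0,0.6,-0.7,0,0,0,0,0.6,-0.7,0,0,0,0,0.6,-0.7,0,0,0,0,0.3,-0.35,0,0,0,0,0,0,0,0,0,0])

```text
t: 5.7
eef_pos: [0.5132, 0.0829, 0.0995]
orientation: [0.0, -0.391, 0.921, -0.0]
wrist_force: [-0.1, 0.6, -1.2]
grip_width: 0.0512
gripper_force: 31.7
```

```bash
python3 go.py .5128 .0835 .06 136.2
```

```text
turn units [-0.0006  0.0008 -0.0386] shift units after [-0.0043  0.0248  1.316 ]
t 5.7 pos [0.5132 0.0829 0.0995] grip 0.05122342918880336 31.72550082206726 F [-0.1471  0.5947 -1.2224] j [ 0.033   0.5575  1.9599  0.      0.6241 -2.3403]
```

Call:
play_rows(commands=[0,0.02,0.6,0,0,-0.04,0,0,0.6,0,0,0,0,0,0.4,0,0,0,0,0,0,0,0,0])

```text
t: 6.1
eef_pos: [0.512, 0.0856, 0.0501]
orientation: [-0.001, -0.394, 0.919, 0.001]
wrist_force: [-0.6, 0.5, -1.2]
grip_width: 0.0513
gripper_force: 31.7
```

```bash
python3 go.py .5128 .0835 .0315 136.2; python3 - <<'E'
from h import *
t=bot.snapshot("top");s=bot.snapshot("scene")
f=lambda im,x,y,w,h,k:cv2.resize(im[y:y+h,x:x+w],(w*k,h*k),interpolation=cv2.INTER_CUBIC)
cv2.imwrite("pics/pl1.png",np.hstack([f(t,243,192,100,130,4),f(s,255,190,100,130,4)]))
E
```

```text
turn units [ 0.018  -0.0167  0.0403] shift units after [ 0.033  -0.0664  0.619 ]
t 6.1 pos [0.512  0.0856 0.0501] grip 0.051252471579876696 31.689804196357727 F [-0.5773  0.4906 -1.1771] j [ 0.0383  0.6435  1.987   0.0003  0.5135 -2.3431]
```

View pics/pl1.png

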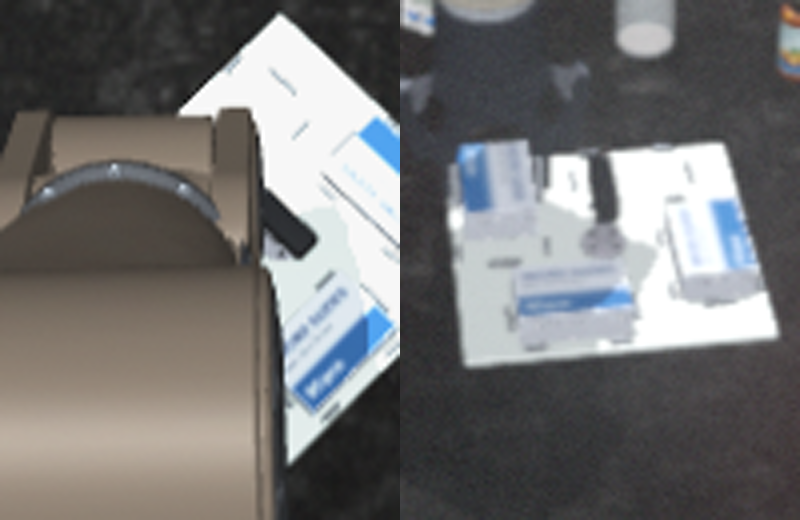

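```bash
python3 - <<'E'
from h import *
ps=[]
for i in range(5):
    o=bot.get_obs();ps.append(o["eef_pos"])
print(np.array(ps))
s=bot.snapshot("scene");o=bot.get_obs();print(o["eef_pos"])
q=quad(s,264,222,30,26,205);print(q,"z=.051:",plane("scene",q,.051),*desc(plane("scene",q,.051)))
c=np.array([.5128,.0835]);L=np.array([np.cos(.8063),np.sin(.8063)]);W=np.array([-L[1],L[0]])
for a,b in((1,1),(-1,1),(-1,-1),(1,-1)):print(proj("scene",np.r_[c+a*.039*L+b*.026*W,.051]))
E
```

```text
[[0.5128 0.0854 0.0514]
 [0.5128 0.0854 0.0514]
 [0.5128 0.0854 0.0514]
 [0.5128 0.0854 0.0514]
 [0.5128 0.0854 0.0514]]
[0.513  0.0854 0.0518]
[[293.4167 228.9167]
 [293.4167 249.0833]
 [277.5833 242.75  ]
 [277.0833 223.0833]] z=.051: [[0.5593 0.0693 0.051 ]
 [0.4905 0.0116 0.051 ]
 [0.4837 0.0634 0.051 ]
 [0.5505 0.1246 0.051 ]] [0.521  0.0672 0.051 ] [89.7662 52.3097 90.5391 55.9995] [-139.9868   97.5213   42.4894  -80.9226]
[269.0366 227.1976]
[270.9091 244.3103]
[289.5686 242.7607]
[286.865  225.8075]
```

Summing the commanded rows gives a TCP of (0.5128, 0.0854, 0.0513), which matches the averaged readings. The view shows the held box over bay 2, with its front top corners at about (271,242.5) and (288,242) px, as expected. I'll correct by 2 mm and lower it.

Call:
play_rows(commands=[0.045,-0.044,0,0,0,0.04,0,0,0.2,0,0,0,0,0,0.2,0,0,0,0,0,0.1,0,0,0,0,0,0.1,0,0,0,0,0,0.08,0,0,0,0,0,0,0,0,0])

```text
t: 6.95
eef_pos: [0.5127, 0.0832, 0.0311]
orientation: [0.0, -0.392, 0.92, 0.0]
wrist_force: [-2.0, -0.4, 4.9]
grip_width: 0.0514
gripper_force: 32.5
```

```bash
python3 go.py .5128 .0835 .031 136.2
```

```text
turn units [-0.      0.0009 -0.0011] shift units after [-0.0099  0.0057  0.0039]
t 6.95 pos [0.5127 0.0832 0.0311] grip 0.05139796586355954 32.47663378715515 F [-1.9522 -0.3516  4.8918] j [ 0.0336  0.6779  1.995   0.0001  0.4686 -2.3436]
```

Call:
play_rows(commands=[0,0,0,0,0,0,0,0,0,0,0,0,0,0,0,0,0,0,0,0,0,0,0,0,0,0,0,0,0,0], claw=0.25)

```text
t: 7.45
eef_pos: [0.5126, 0.0833, 0.0309]
orientation: [-0.0, -0.392, 0.92, 0.0]
wrist_force: [-2.2, 2.9, 1.9]
grip_width: 0.0638
gripper_force: 0.0
```

Call:
play_rows(commands=[0,0,-0.3,0,0,0,0,0,-0.6,0,0,0,0,0,-0.9,0,0,0,0,0,-0.9,0,0,0])

```text
t: 7.85
eef_pos: [0.513, 0.083, 0.1132]
orientation: [0.0, -0.392, 0.92, -0.0]
wrist_force: [-0.0, -0.0, 0.6]
grip_width: 0.0638
gripper_force: 0.0
```

```bash
python3 go.py .434 -.3245 .1 28.3
```

```text
turn units [ 0.0001  0.0051 18.8298] shift units after [-10.7099  -8.7582   0.441 ]
t 7.85 pos [0.513  0.083  0.1132] grip 0.06377934115836 0.0 F [-0.0005 -0.0089  0.6043] j [ 0.0332  0.5343  1.9512 -0.0001  0.6556 -2.3436]
```

Call:
play_rows(commands=[0,0,0,0,0,0.99,0,0,0,0,0,0.99,0,0,0,0,0,0.99,0,0,0,0,0,0.99,0,0,0,0,0,0.99,0,0,0,0,0,0.99,0,0,0,0,0,0.99,0,0,0,0,0,0.99,0,0,0,0,0,0.99,0,0,0,0,0,0.99,0,0,0,0,0,0.99,0,0,0,0,0,0.99], claw=0)

```text
t: 9.05
eef_pos: [0.5132, 0.083, 0.1126]
orientation: [0.001, 0.192, 0.981, 0.0]
wrist_force: [-0.4, -0.1, 0.4]
grip_width: 0.0857
gripper_force: 0.0
```

Call:
play_rows(commands=[0,0,0,0,0,0.99,0,0,0,0,0,0.99,0,0,0,0,0,0.99,0,0,0,0,0,0.99,0,0,0,0,0,0.99,0,0,0,0,0,0.99,0,0,0,0,0,0.99,0,0,0,0,0,0])

```text
t: 9.85
eef_pos: [0.5132, 0.083, 0.1125]
orientation: [0.001, 0.513, 0.859, 0.0]
wrist_force: [-0.2, 0.5, 0.3]
grip_width: 0.0855
gripper_force: 0.0
```

Call:
play_rows(commands=[-0.89,-0.73,0.04,0,0,0,-0.89,-0.73,0.04,0,0,0,-0.89,-0.73,0.04,0,0,0,-0.89,-0.73,0.04,0,0,0,-0.89,-0.73,0.04,0,0,0,-0.89,-0.73,0.04,0,0,0,-0.89,-0.73,0.04,0,0,0,-0.89,-0.73,0.04,0,0,0,-0.89,-0.73,0.04,0,0,0,-0.89,-0.73,0.04,0,0,0,-0.89,-0.73,0.04,0,0,0,-0.89,-0.73,0,0,0,0])

```text
t: 11.05
eef_pos: [0.4337, -0.3254, 0.099]
orientation: [0.0, 0.511, 0.86, -0.0]
wrist_force: [0.9, 0.6, -0.4]
grip_width: 0.0853
gripper_force: 0.0
```

Call:
play_rows(commands=[0,0,0,0,0,0])

```text
t: 11.15
eef_pos: [0.4337, -0.3274, 0.099]
orientation: [0.001, 0.512, 0.859, -0.0]
wrist_force: [0.4, 0.7, 0.5]
grip_width: 0.0854
gripper_force: 0.0
```

```bash
python3 go.py .434 -.3245 .026 28.3; python3 - <<'E'
from h import *
t=bot.snapshot("top");s=bot.snapshot("scene")
f=lambda im,x,y,w,h,k:cv2.resize(im[y:y+h,x:x+w],(w*k,h*k),interpolation=cv2.INTER_CUBIC)
cv2.imwrite("pics/hov2.png",np.hstack([f(t,250,192,120,130,3),f(s,260,215,110,130,3)[:390]]))
q=quad(t,245,185,135,135,205);print(desc(plane("top",q,.006)))
E
```

```text
turn units [0.0047 0.0231 0.0182] shift units after [0.0819 0.055  2.4333]
t 11.15 pos [ 0.4337 -0.3274  0.099 ] grip 0.08535053003268742 0.0 F [0.4184 0.7073 0.5073] j [-0.7681  0.5808  1.9037 -0.0004  0.6547 -1.2636]
(array([0.5563, 0.022 , 0.006 ]), array([215.0799, 190.7914, 213.0973, 171.5765]), array([ 141.0158,   45.5362,  -44.1088, -134.1285]))
```

View pics/hov2.png

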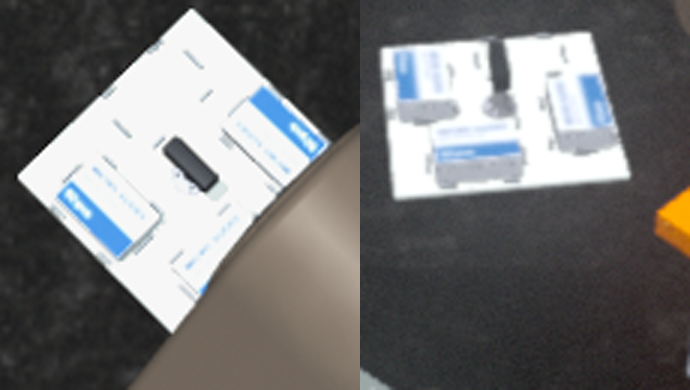

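Bay 2 is filled: the box shows seated between the ribs at crop (107,210). The position reading needs to settle, so I'll hold for a few rows and average.

Call:
play_rows(commands=[0,0,0,0,0,0,0,0,0,0,0,0])

```text
t: 11.45
eef_pos: [0.4344, -0.3227, 0.0988]
orientation: [-0.0, 0.511, 0.86, 0.0]
wrist_force: [0.2, -0.2, 0.5]
grip_width: 0.0854
gripper_force: 0.0
```

Call:
play_rows(commands=[0,0,0,0,0,0])

```text
t: 11.55
eef_pos: [0.4344, -0.3229, 0.0988]
orientation: [-0.0, 0.511, 0.859, 0.0]
wrist_force: [-1.1, 0.2, -0.1]
grip_width: 0.0853
gripper_force: 0.0
```

```bash
python3 go.py .434 -.3245 .026 28.3; python3 - <<'E'
from h import *
t=bot.snapshot("top")
for n in range(3):bot.snapshot("top");print(bot.get_obs()["eef_pos"])
E
```

```text
turn units [ 0.0006 -0.0007  0.0372] shift units after [-0.0397 -0.0379  2.426 ]
t 11.55 pos [ 0.4344 -0.3229  0.0988] grip 0.08533989490496408 0.0 F [-1.1045  0.2128 -0.0871] j [-0.7613  0.5796  1.9078  0.0001  0.6542 -1.259 ]
[ 0.4344 -0.3232  0.0987]
[ 0.4344 -0.3233  0.0987]
[ 0.4343 -0.3234  0.0987]
```

Call:
play_rows(commands=[-0.03,-0.028,0.5,0,0,0.03,0,0,0.6,0,0,0,0,0,0.6,0,0,0,0,0,0.45,0,0,0,0,0,0.25,0,0,0,0,0,0,0,0,0,0,0,0,0,0,0])

```text
t: 12.45
eef_pos: [0.434, -0.325, 0.027]
orientation: [0.0, 0.513, 0.858, 0.0]
wrist_force: [-0.5, -0.2, 0.2]
grip_width: 0.0855
gripper_force: 0.0
```

Call:
play_rows(commands=[0,0,0,0,0,0,0,0,0,0,0,0,0,0,0,0,0,0,0,0,0,0,0,0,0,0,0,0,0,0,0,0,0,0,0,0,0,0,0,0,0,0,0,0,0,0,0,0], claw=1)

```text
t: 13.25
eef_pos: [0.434, -0.325, 0.0273]
orientation: [0.0, 0.513, 0.858, -0.0]
wrist_force: [-0.8, 0.7, 6.1]
grip_width: 0.0512
gripper_force: 31.3
```

Call:
play_rows(commands=[0,0,-0.3,0,0,0,0,0,-0.6,0,0,0,0,0,-0.8,0,0,0,0,0,-0.8,0,0,0,0,0,-0.4,0,0,0,0,0,0,0,0,0,0,0,0,0,0,0])

```text
t: 13.95
eef_pos: [0.4336, -0.3247, 0.1132]
orientation: [-0.0, 0.513, 0.858, 0.0]
wrist_force: [0.7, -1.0, -0.2]
grip_width: 0.0513
gripper_force: 32.1
```

```bash
python3 go.py .6155 .0432 .115 46.2;python3 go.py .52 -.20 .115 46.2
```

```text
turn units [ 0.0002 -0.003  -3.1336] shift units after [ 4.1134 13.0482 -0.0585]
t 13.95 pos [ 0.4336 -0.3247  0.1132] grip 0.05132670022362484 32.06303894519806 F [ 0.6772 -1.0354 -0.2039] j [-0.7648  0.5572  1.897   0.0001  0.6877 -1.2578]
turn units [ 0.0002 -0.003  -3.1336] shift units after [ 0.8     4.9938 -0.0585]
t 13.95 pos [ 0.4336 -0.3247  0.1132] grip 0.05132670022362484 32.06303894519806 F [ 0.6772 -1.0354 -0.2039] j [-0.7648  0.5572  1.897   0.0001  0.6877 -1.2578]
```

Call:
play_rows(commands=[0,0,0,0,0,-0.78,0,0,0,0,0,-0.78,0,0,0,0,0,-0.78,0,0,0,0,0,-0.78,0.15,0.5,0,0,0,0,0.29,0.92,0,0,0,0,0.29,0.92,0,0,0,0,0.29,0.92,0,0,0,0,0.29,0.92,0,0,0,0,0.29,0.92,0,0,0,0,0.29,0.92,0,0,0,0,0.29,0.92,0,0,0,0])

```text
t: 15.15
eef_pos: [0.5311, -0.1274, 0.1127]
orientation: [-0.001, 0.374, 0.927, 0.0]
wrist_force: [0.5, 1.4, -0.5]
grip_width: 0.0512
gripper_force: 32.0
```

Call:
play_rows(commands=[0.29,0.92,0,0,0,0,0.29,0.92,0,0,0,0,0.29,0.92,0,0,0,0,0.29,0.92,0,0,0,0,0.29,0.92,0,0,0,0,0.29,0.92,0,0,0,0,0.15,0.5,0,0,0,0,0,0,0,0,0,0,0,0,0,0,0,0,0,0,0,0,0,0,0,0,0,0,0,0,0,0,0,0,0,0])

```text
t: 16.35
eef_pos: [0.6152, 0.0392, 0.1138]
orientation: [0.0, 0.374, 0.927, 0.0]
wrist_force: [0.3, -0.7, -0.8]
grip_width: 0.0516
gripper_force: 32.0
```

```bash
python3 go.py .6155 .0432 .033 46.2; python3 - <<'E'
from h import *
t=bot.snapshot("top")
q=quad(t,245,185,135,135,205);print(q)
E
```

```text
turn units [ 0.0011  0.0005 -0.0251] shift units after [0.0836 0.1031 2.6928]
t 16.35 pos [0.6152 0.0392 0.1138] grip 0.05156261497502742 32.033252120018005 F [ 0.2991 -0.6852 -0.8001] j [-0.0434  0.6371  1.7077  0.0001  0.7967 -0.8473]
[[379.9167 241.75  ]
 [336.0833 285.5833]
 [326.75   257.0833]
 [327.4167 223.25  ]]
```

```bash
python3 - <<'E'
from h import *
s0=cv2.imread("pics/scene0.png");s=bot.snapshot("scene")
a=cv2.imread("pics/hov2.png");print("hov2 scene",(quad(a,362,0,280,210,205,k=2)-[360,0]-1)/3+[260,215])
print("hov2 top",(quad(a,0,0,225,380,205,k=2)-1)/3+[250,192])
for n,im in(("0",s0),("now",s)):
    print(n,quad(im,255,215,105,75,205))
f=lambda im,x,y,w,h,k:cv2.resize(im[y:y+h,x:x+w],(w*k,h*k),interpolation=cv2.INTER_CUBIC)
cv2.imwrite("pics/pl2.png",f(s,250,170,120,120,5))
print(bot.get_obs()["eef_pos"])
E
```

```text
hov2 scene [[349.5833 273.5833]
 [270.9167 280.5833]
 [266.4167 230.5833]
 [335.9167 225.4167]]
hov2 top [[324.4167 279.9167]
 [306.75   302.5833]
 [255.25   250.25  ]
 [324.4167 183.5833]]
0 [[349.0833 273.4167]
 [270.5833 280.75  ]
 [265.75   230.9167]
 [335.25   225.4167]]
now [[304.5833 277.25  ]
 [270.5833 280.25  ]
 [266.5833 230.75  ]
 [302.0833 227.75  ]]
[0.6152 0.0395 0.1138]
```

View pics/pl2.png

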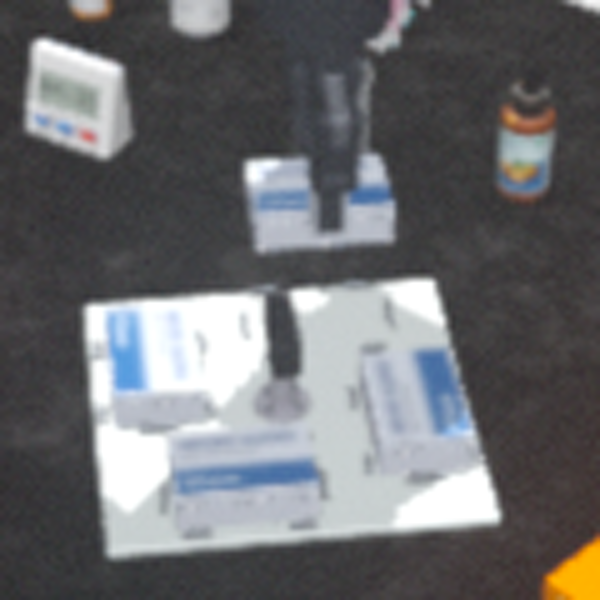

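The picture shows bay 2 filled and the carried box, at (320,200) in the crop, hovering beyond bay 1. The carrier seems to have shifted about 1 mm, so I aim for (0.6165, 0.0422).

Call:
play_rows(commands=[0.03,0.08,0.5,0,0,-0.02,0,0,0.6,0,0,0,0,0,0.6,0,0,0,0,0,0.26,0,0,0,0,0,0,0,0,0,0,0,0,0,0,0,0,0,0,0,0,0])

```text
t: 17.15
eef_pos: [0.6167, 0.0424, 0.0555]
orientation: [0.001, 0.373, 0.928, 0.0]
wrist_force: [-0.2, 0.1, -1.0]
grip_width: 0.0511
gripper_force: 32.0
```

```bash
python3 go.py .6165 .0422 .033 46.2
```

```text
turn units [0.0084 0.0079 0.0071] shift units after [-0.0002 -0.0081  0.7516]
t 17.15 pos [0.6167 0.0424 0.0555] grip 0.05110094044650941 32.02278256416321 F [-0.151   0.1499 -0.951 ] j [-0.0382  0.7211  1.7347  0.0002  0.6846 -0.8454]
```

Call:
play_rows(commands=[0,0,0.2,0,0,0,0,0,0.2,0,0,0,0,0,0.14,0,0,0,0,0,0.1,0,0,0,0,0,0.1,0,0,0,0,0,0,0,0,0,0,0,0,0,0,0])

```text
t: 17.85
eef_pos: [0.6163, 0.0423, 0.0333]
orientation: [0.0, 0.373, 0.928, 0.0]
wrist_force: [-3.9, 0.0, 7.5]
grip_width: 0.0512
gripper_force: 33.0
```

```bash
python3 go.py .6165 .0422 .033 46.2
```

```text
turn units [0.0016 0.0007 0.0069] shift units after [-0.0087  0.0021  0.0093]
t 17.85 pos [0.6163 0.0423 0.0333] grip 0.051152265166640926 33.02839994430542 F [-3.8674  0.0363  7.5432] j [-0.0383  0.7543  1.7432  0.0001  0.6439 -0.8455]
```

Call:
play_rows(commands=[0,0,0,0,0,0,0,0,0,0,0,0,0,0,0,0,0,0,0,0,0,0,0,0,0,0,0,0,0,0], claw=0.25)

```text
t: 18.35
eef_pos: [0.6163, 0.0424, 0.0326]
orientation: [-0.0, 0.373, 0.928, 0.0]
wrist_force: [0.0, 0.2, 0.7]
grip_width: 0.064
gripper_force: 0.0
```

Call:
play_rows(commands=[0,0,-0.3,0,0,0,0,0,-0.6,0,0,0,0,0,-0.9,0,0,0,0,0,-0.9,0,0,0,0,0,-0.9,0,0,0,0,0,-0.5,0,0,0,0,0,0,0,0,0])

```text
t: 19.05
eef_pos: [0.6171, 0.0424, 0.1585]
orientation: [0.002, 0.373, 0.928, 0.001]
wrist_force: [0.0, -0.9, -0.2]
grip_width: 0.064
gripper_force: 0.0
```

```bash
python3 - <<'E'
from h import *
s=bot.snapshot("scene");t=bot.snapshot("top")
print("now",quad(s,255,215,105,75,205))
f=lambda im,x,y,w,h,k:cv2.resize(im[y:y+h,x:x+w],(w*k,h*k),interpolation=cv2.INTER_CUBIC)
cv2.imwrite("pics/seat.png",f(s,255,200,110,90,6))
E
python3 go.py .545 .011 .155 -43.8
```

```text
now [[287.5833 278.75  ]
 [270.9167 280.25  ]
 [266.4167 231.0833]
 [331.9167 216.4167]]
turn units [ 0.0027 -0.0008 15.7145] shift units after [-2.3944 -0.9873  0.0226]
t 19.15 pos [0.6161 0.0423 0.1557] grip 0.06405340394701224 0.0 F [-0.371   0.3994  0.0354] j [-0.0383  0.5841  1.6739  0.0001  0.8834 -0.8454]
```

View pics/seat.png

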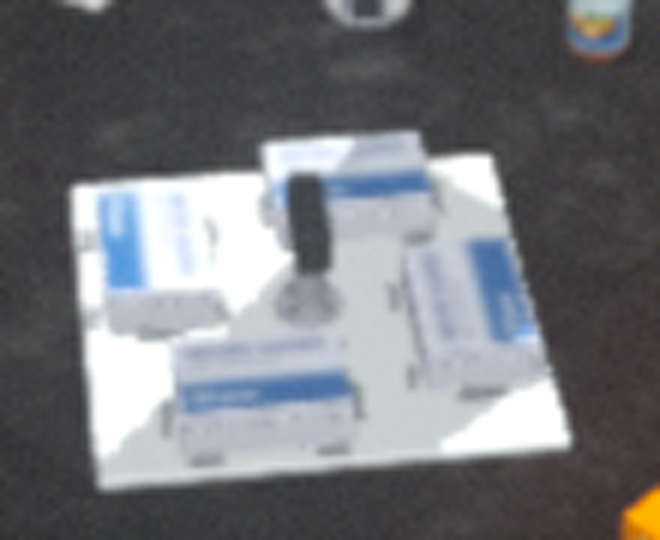

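The seating picture shows all four boxes flat in a pinwheel round the handle at (310,225), and the carrier's left corners have not moved. Next I check the handle by triangulation and turn the gripper to face it.

```bash
python3 - <<'E'
from h import *
C2={}
for n,(x,y,w,h) in(("top",(300,232,26,28)),("scene",(298,224,14,24))):
    im=cv2.imread(f"pics/{n}0.png");a=cv2.resize(im[y:y+h,x:x+w],None,fx=6,fy=6,interpolation=cv2.INTER_CUBIC)
    m=(a.max(2)<130).astype(np.uint8);c=max(cv2.findContours(m,0,2)[0],key=cv2.contourArea)
    r=cv2.minAreaRect(c);C2[n]=(np.array(r[0])+.5)/6-.5+[x,y];print(n,C2[n],np.array(r[1])/6,r[2])
print(tri([C2["top"]],[C2["scene"]]))
E
```

```text
top [312.3817 247.1485] [20.787   8.1992] 43.91907501220703
scene [304.5    234.6667] [22.1667 13.8333] 90.0
[[0.5406 0.0121 0.0703]]
```

Call:
play_rows(commands=[0,0,0,0,0,0.98,0,0,0,0,0,0.98,0,0,0,0,0,0.98,0,0,0,0,0,0.98,0,0,0,0,0,0.98,0,0,0,0,0,0.98,0,0,0,0,0,0.98,0,0,0,0,0,0.98,0,0,0,0,0,0.98,0,0,0,0,0,0.98,0,0,0,0,0,0.98,0,0,0,0,0,0.98])

```text
t: 20.35
eef_pos: [0.6158, 0.0423, 0.1542]
orientation: [-0.001, 0.826, 0.564, -0.001]
wrist_force: [0.0, -0.1, -0.1]
grip_width: 0.0644
gripper_force: 0.0
```

Call:
play_rows(commands=[0,0,0,0,0,0.98,0,0,0,0,0,0.98,0,0,0,0,0,0.98,0,0,0,0,0,0.98,-0.6,-0.25,0,0,0,0,-0.6,-0.25,0,0,0,0,-0.6,-0.25,0,0,0,0,-0.6,-0.24,0,0,0,0,0,0,0,0,0,0,0,0,0,0,0,0,0,0,0,0,0,0,0,0,0,0,0,0])

```text
t: 21.55
eef_pos: [0.5457, 0.011, 0.1553]
orientation: [-0.0, 0.919, 0.394, 0.0]
wrist_force: [-0.9, 0.1, 0.1]
grip_width: 0.0637
gripper_force: 0.0
```

```bash
python3 go.py .545 .011 .060 -43.8
```

```text
turn units [-0.001  -0.0005  0.0384] shift units after [-0.0147 -0.0176  3.178 ]
t 21.55 pos [0.5457 0.011  0.1553] grip 0.06372816842620235 0.0 F [-0.8702  0.0531  0.0751] j [-0.101   0.4986  1.8543  0.0001  0.7888  0.6595]
```

The bar triangulates to about (0.541, 0.012) with its top near 70 mm, which is consistent. I'll descend and grip.

Call:
play_rows(commands=[-0.01,-0.02,0.5,0,0,0.04,0,0,0.8,0,0,0,0,0,0.8,0,0,0,0,0,0.6,0,0,0,0,0,0.3,0,0,0,0,0,0.17,0,0,0,0,0,0,0,0,0,0,0,0,0,0,0])

```text
t: 22.35
eef_pos: [0.5449, 0.0109, 0.0611]
orientation: [0.0, 0.92, 0.392, 0.0]
wrist_force: [-0.1, -0.0, -0.4]
grip_width: 0.064
gripper_force: 0.0
```

Call:
play_rows(commands=[0,0,0,0,0,0,0,0,0,0,0,0,0,0,0,0,0,0,0,0,0,0,0,0,0,0,0,0,0,0,0,0,0,0,0,0,0,0,0,0,0,0,0,0,0,0,0,0,0,0,0,0,0,0], claw=1, grip_force=80)

```text
t: 23.25
eef_pos: [0.5446, 0.0109, 0.0612]
orientation: [0.0, 0.92, 0.392, 0.0]
wrist_force: [-0.3, 0.3, 4.6]
grip_width: 0.017
gripper_force: 79.1
```

```bash
python3 go.py .545 .011 .160 -43.8
```

```text
turn units [ 0.0044 -0.006  -0.01  ] shift units after [ 0.0108  0.0063 -3.2943]
t 23.25 pos [0.5446 0.0109 0.0612] grip 0.016991072794428397 79.13215756416321 F [-0.2905  0.2857  4.5594] j [-0.1014  0.6447  1.9203  0.0004  0.5759  0.6638]
```

Call:
play_rows(commands=[0,0,-0.08,0,0,0,0,0,-0.15,0,0,0,0,0,-0.3,0,0,0,0,0,-0.4,0,0,0,0,0,-0.4,0,0,0,0,0,-0.4,0,0,0,0,0,-0.4,0,0,0,0,0,-0.4,0,0,0,0,0,-0.4,0,0,0,0,0,-0.25,0,0,0,0,0,-0.12,0,0,0,0,0,-0.05,0,0,0])

```text
t: 24.45
eef_pos: [0.5445, 0.0109, 0.1613]
orientation: [0.0, 0.92, 0.392, 0.0]
wrist_force: [0.1, 0.2, -6.6]
grip_width: 0.0164
gripper_force: 78.3
```

Call:
play_rows(commands=[0,0,0,0,0,0,0,0,0,0,0,0,0,0,0,0,0,0,0,0,0,0,0,0,0,0,0,0,0,0,0,0,0,0,0,0,0,0,0,0,0,0,0,0,0,0,0,0,0,0,0,0,0,0,0,0,0,0,0,0])

```text
t: 25.45
eef_pos: [0.5445, 0.0109, 0.1611]
orientation: [-0.0, 0.92, 0.392, 0.0]
wrist_force: [-0.7, -0.6, -7.0]
grip_width: 0.0168
gripper_force: 78.3
```

```bash
python3 go.py .545 .011 .161 -43.8; python3 - <<'E'
from h import *
s=bot.snapshot("scene");t=bot.snapshot("top");cv2.imwrite("pics/fin_t.png",t)
f=lambda im,x,y,w,h,k:cv2.resize(im[y:y+h,x:x+w],(w*k,h*k),interpolation=cv2.INTER_CUBIC)
cv2.imwrite("pics/fin.png",f(s,235,160,150,120,5))
E
```

```text
turn units [-0.0004 -0.0009 -0.0062] shift units after [0.015  0.0093 0.0028]
t 25.45 pos [0.5445 0.0109 0.1611] grip 0.016750680720212505 78.33815217018127 F [-0.6712 -0.6479 -6.9826] j [-0.1014  0.489   1.8522  0.0001  0.8004  0.6636]
```

View pics/fin.png

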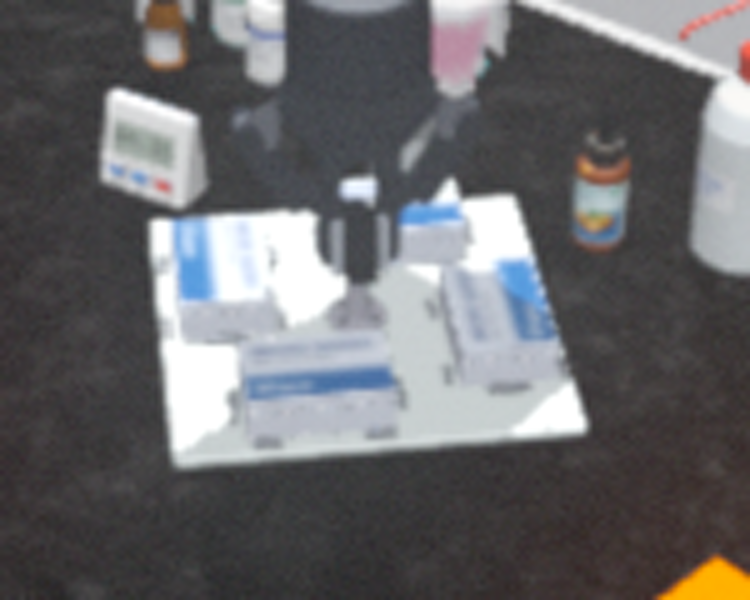

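The final view shows the carrier lifted with all four boxes in their bays and the bar held. I'll do a quick level check on the corner pixels before handing in.

```bash
python3 - <<'E'
from h import *
u=np.array([[172,467],[588,432],[518,195],[150,218]])/5+[235,160]
X=plane("scene",u,.105);print(X,*desc(X))
o=bot.get_obs();print(o["t"],o["ft_torque"],o["dq"])
print(bot.job_done())
E
```

```text
[[ 0.392   0.0071  0.105 ]
 [ 0.5471 -0.1424  0.105 ]
 [ 0.7013  0.0126  0.105 ]
 [ 0.5467  0.1653  0.105 ]] [0.5468 0.0107 0.105 ] [215.4046 218.6145 217.3301 221.2998] [ -43.9366   45.1512  135.3496 -134.3435]
25.55 [-0.0252 -0.0104 -0.0514] [ 0.0001 -0.0008  0.001   0.0003  0.0011  0.0009]
the job is handed in; nothing more can be done
None
```

The job is handed in at 25.5 s of robot time: both boxes are in their bays, and the arm is holding the carrier level and steady by its T-handle, with its underside about 10 cm above the worktop.

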